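Stack two boards with spacer sticks to acclimatise

ROBOT

A 6-joint arm with a two-finger parallel gripper is mounted at the origin on the work surface. World frame = base frame: x ahead of the robot, y to its left, z up, the work surface at z = 0. Lengths are in m, angles in rad, forces in N, time in s.
With the tool pointing down it reaches from about 0.4 to 0.825 m from the base axis. Payload 7 kg.
Tool frame: the origin (TCP) lies midway between the tips of the shut fingers; the grasp point (between the pads) lies 19 mm behind it (grip_point_offset is the distance from the TCP to the grasp point, in m); z points along the fingers, y is the line along which they close (so a half turn about z gives the same grasp; the last joint's range is limited). The gripper opens to 88 mm and grips with 3 to 60 N. Pads are 19 mm wide; open, the fingers measure 130 mm over their backs; the gripper's body (78 mm by 193 mm) begins 47 mm behind the grasp point.
Start: joints at [-1.046, 0.359, 0.012, 0, -1.224, -0.288], TCP at [0.158, -0.656, 0.227] pointing down, gripper open.
Joint ranges: [-3.07, 3.07], [-1.43, 2.12], [-1.02, 1.25], [-3.03, 1.67], [-3.05, -0], [-3.03, 3.03]. Speed limits (rad/s): [2.39, 2.39, 3.01, 3.14, 3.14, 3.14].

INTERFACE

Orientations are given as [roll, pitch, yaw] about the fixed x, y, z axes, in that order (R = Rz(yaw) Ry(pitch) Rx(roll)).
In Python, from station import get_state, grab_frame, camera_params, job_done, grip_point_offset gives the robot as it stands.
- The arm moves only by the shell command python3 -m creep 'ROWS' [FORCE]. ROWS is JSON, a list that holds one entry, the list of rows, each a list of 7 numbers: the finger opening in cm, from 0 to 8.76, then the shift along the tool's x, y, z in cm, then the turn, a rotation vector about the tool's x, y, z in rad. In form: [[[fingers, tx, ty, tz, wx, wy, wz], ...]]. A call has 1 to 20 rows; each row is the pose to reach, as a shift and turn from the pose commanded when the call began, along the tool's axes at that moment; what a row does not reach only later rows make up. A row lasts 1/8 s, in which the tool goes at most 62.5 mm and 10.7 degrees, less where a joint would pass 70% of its speed; a pose out of reach is approached as far as the arm can. A call with a gripper value outside its range is refused whole. The fingers move at their own pace and stop on an object; FORCE is the grip in N (left out, the last holds). Time passes only in rows, so rows that repeat a pose let the fingers close. It gives the time, the measured TCP pose, the force, the opening and the grip force at its end, in the units of the state.
- get_state(): the state, without advancing time (a new reading comes with each control period).
- grab_frame(name): name is "scene" or "top" or "wrist"; returns the picture (420x560x3 uint8, blue, green, red); there is no depth.
- camera_params(name): a dict with "vertical_fov" (degrees; the focal length in pixels is half the picture's height over the tangent of half this angle, whatever the lens; pixels are square), "cx", "cy" (the principal point, pixels), "view" (4x4, takes a point from world to camera coordinates). Camera axes: x right, y down, z forward; pixel columns grow to the right and rows downward; lengths in m; the calibration is good to about 2 mm. A picture is of the moment at which its call begins: read the wrist's pose just before it. camera_params takes no time and is no camera call; for the wrist camera it gives the pose at the moment of the call.
- job_done(): hands the job in; it is judged then, once.
The state is a dict: "t": time; "q": joint angles; "qd": joint speeds; "joint_efforts": joint torques, N m; "eef_pos": TCP position; "ee_rot": TCP orientation; "force": force on the tool from outside, world axes, zero at the start; "moment": the same for the moment, N m; "width": finger opening in m; "gripper_force": force on a finger pad.
Only numpy, scipy, OpenCV 4.12 (cv2) and the standard library are available. Lean on these libraries where they do the work, as an engineer would, in place of code of your own. Each camera call takes 0.05 s, during which the arm holds its last target. There are 200 camera calls.

TASK

Build a drying stack on the white stacking stand: lay the pale pine board flat along the stand, centred across its two bearers, then the two spacer sticks crosswise on it, each directly above the bearer whose painted ends have its own colour, then the dark walnut board flat on the sticks, lined up squarely over the pine board. Last, stand the red weight upright on the middle of the walnut board, midway between the sticks. Leave the finished stack standing free and do not disturb the glue bottle or the tape measure.

Things in the scene. Friction and masses are not known exactly. Their poses are not given: they have to be found in the camera images.
- stand: Stacking stand, fixed: a white-painted plate 210 mm long (its x) by 130 mm wide (its y), 12 mm thick, flat on the bench, carrying the two bearers crosswise, 130 mm apart centre to centre. Origin: centre of the plate's underside, at bench height; directly above it is the centre of the stack.
- bearer_orange: Fixed batten on the plate, bare wood with orange painted ends (32 mm each): 130 mm long along its own y (across the stand), 22 mm wide (x), 30 mm high, top 42 mm above the bench. Origin: centre of its underside, 12 mm above the bench, on the stand's centre line 65 mm from the stand's centre, at either end: which end has which colour changes.
- bearer_blue: Fixed batten on the plate, bare wood with blue painted ends (32 mm each): 130 mm long along its own y (across the stand), 22 mm wide (x), 30 mm high, top 42 mm above the bench. Origin: centre of its underside, 12 mm above the bench, on the stand's centre line 65 mm from the stand's centre, at either end: which end has which colour changes.
- board_pine: Pale pine board, 180 mm long (its x), 60 mm wide (its y), 20 mm thick; loose, 110 g, starts flat on the bench. Origin: centre of its underside.
- board_walnut: Dark brown walnut board, 180 mm long (its x), 60 mm wide (its y), 20 mm thick; loose, about 150 g, starts flat on the bench. Origin: centre of its underside.
- stick_orange: Spacer stick with orange ends: 90 mm long along its own y, 22 mm wide (x), 24 mm high, bare wood with its two ends (28 mm each) painted orange; loose, 30 g. It starts flat on the bench. Origin: centre of its underside.
- stick_blue: Spacer stick with blue ends: 90 mm long along its own y, 22 mm wide (x), 24 mm high, bare wood with its two ends (28 mm each) painted blue; loose, 30 g. It starts flat on the bench. Origin: centre of its underside.
- weight: Red round shop weight, 56 mm in diameter and 38 mm high, with a steel knob on top to lift it by: a thin 18 mm neck from 38 to 42 mm, then a knob 26 mm in diameter from 42 to 74 mm above its underside. Loose, about 0.7 kg, starts upright on the bench. Origin: centre of its underside, z up.
- glue: Bystander: white glue bottle with an orange cap, 56 mm in diameter, 160 mm tall, standing loose on the bench beyond the boards. Origin: centre of its underside. Leave it alone.
- tape: Bystander: yellow tape measure, 62 x 66 x 34 mm, lying loose on the bench on the robot's side of the boards. Origin: centre of its underside. Leave it alone.
Things that resemble listed ones, but are neither listed nor needed, are in the scene too. What is shaped like the stick_orange but green is not meant. Several things have the shape of the weight; the one meant has the colours described above.

How it is judged:
On the way, in this order (a step that is already met when the one before it is completed fails the run):
1. the pine board lies centred across the two bearers (x of board_pine in the frame of stand between -0.015 and 0.015 m and y of board_pine in the frame of stand between -0.012 and 0.012 m and height (world z) of board_pine between 0.038 and 0.046 m and angle between the x axis of board_pine and the x axis of stand, either way round below 0.14 rad and angle between board_pine's own z axis and vertical below 0.06 rad), for 0.2 s.
2. both sticks lie crosswise on the pine board, each above the bearer of its colour (all of step 1 and horizontal distance between stick_orange and bearer_orange below 0.012 m and angle between the y axis of stick_orange and the y axis of bearer_orange, either way round below 0.17 rad and angle between each of stick_orange, stick_blue's own z axis and vertical below 0.06 rad and height (world z) of stick_orange between 0.058 and 0.066 m and horizontal distance between stick_blue and bearer_blue below 0.012 m and angle between the y axis of stick_blue and the y axis of bearer_blue, either way round below 0.17 rad and height (world z) of stick_blue between 0.058 and 0.066 m), for 0.2 s.
3. the walnut board lies on the sticks, lined up over the pine board (all of step 2 and x of board_walnut in the frame of board_pine between -0.015 and 0.015 m and y of board_walnut in the frame of board_pine between -0.012 and 0.012 m and height (world z) of board_walnut between 0.081 and 0.091 m and angle between the x axis of board_walnut and the x axis of board_pine, either way round below 0.14 rad and angle between board_walnut's own z axis and vertical below 0.06 rad), for 0.2 s.
At the end, for the whole second after the job is handed in: Flat and released at rest: pine on the bearers and walnut over pine, each centred within 15 mm along, 12 mm across, 8 deg; each stick on the pine within 12 mm of the centre of its colour's bearer and 9 deg of its direction; weight upright within 15 mm of the walnut's centre (all of step 3 and horizontal distance between weight and board_walnut below 0.015 m and angle between weight's own z axis and vertical below 0.06 rad and height (world z) of weight between 0.101 and 0.111 m and linear speed of each of board_pine, board_walnut, stick_orange, stick_blue, weight below 0.02 m/s); the robot touches nothing.
It fails at once if the glue bottle is disturbed (moved more than 25 mm or tipped) (distance of glue from where it was at the start of the episode above 0.025 m or angle between glue's own z axis and vertical above 0.3 rad).
It fails at once if the tape measure is disturbed (moved more than 25 mm or tipped) (distance of tape from where it was at the start of the episode above 0.025 m or angle between tape's own z axis and vertical above 0.3 rad).
It also fails if it takes over 122 s, if anything falls off the work surface, if the arm or the gripper's body presses on something with over 40 N, if the wrist force passes 120 N, or if a joint passes its speed limit or range.

## Working session

There is one attempt and no reset: what is moved stays moved. The work goes in short steps, Python scripts to look and compute and a shell command to move; the robot and the scene stay as the last step left them, time stands still between calls to the robot, and variables do not carry over. Pictures are saved under pics/ and viewed, at most 14 in all, crops included, and the job is handed in when it is done.

```bash
ls; mkdir -p pics
python3 - <<'E'
from station import *
import cv2
s=get_state();print(s['t'],s['eef_pos'],s['ee_rot'],s['width'],grip_point_offset)
for n in("scene","top"):
    cv2.imwrite(f"pics/{n}0.png",grab_frame(n)); p=camera_params(n); print(n,p)
E
```

```text
pics
0.0 [ 0.15820612 -0.65570713  0.22564544] [ 3.13997447e+00 -1.47201287e-04 -2.90495373e+00] 0.08782569909073501 0.0188
scene {'vertical_fov': 54.348443592930856, 'cx': 283.35309340283044, 'cy': 210.19982456391716, 'view': array([[ 1.27224567e-01,  9.91873228e-01, -1.18671531e-03,
        -6.79443292e-03],
       [ 7.13960038e-01, -9.24078883e-02, -6.94061846e-01,
        -3.87025922e-01],
       [-6.88531026e-01,  8.74544506e-02, -7.19914401e-01,
         1.33766836e+00],
       [ 0.00000000e+00,  0.00000000e+00,  0.00000000e+00,
         1.00000000e+00]])}
top {'vertical_fov': 52.03100226217983, 'cx': 275.0948753261954, 'cy': 210.0103128351316, 'view': array([[ 0.01768462, -0.99983066,  0.00508904, -0.09084333],
       [-0.98135276, -0.01833169, -0.19133927,  0.57895634],
       [ 0.19140016, -0.00161038, -0.98151077,  0.94889492],
       [ 0.        ,  0.        ,  0.        ,  1.        ]])}
```

View pics/scene0.png

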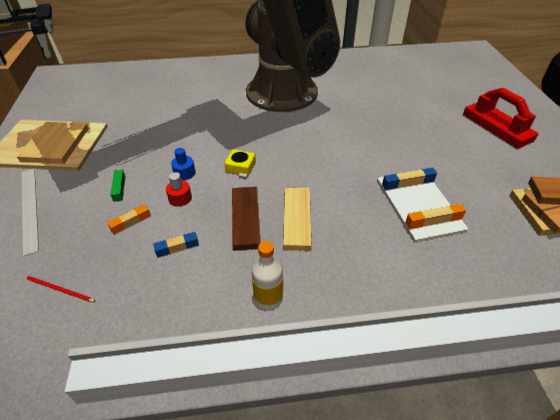

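View pics/top0.png

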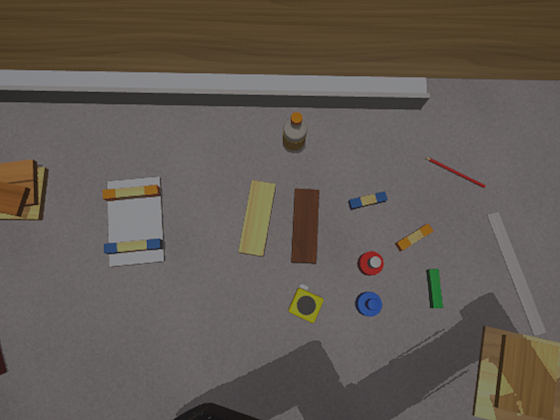

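The scene view shows the glue at (267,275) and the tape at (240,162). In the top view:
- The stand is at (135,222), with its orange bearer on the far side.
- The pine board is at (257,218) and the walnut board at (305,226).
- The blue stick is at (368,200) and the orange stick at (414,237).
- The red weight is at (371,263). Its blue and green look-alikes are nearby.

```bash
cat > h.py <<'E'
import numpy as np, cv2
from station import *
from scipy.spatial.transform import Rotation as Ro
HSV=dict(pine=((18,70,70),(32,255,255)),walnut=((0,70,15),(14,255,130)),orange=((6,190,110),(16,255,255)),
 blue=((102,110,25),(122,255,255)),red1=((0,160,60),(5,255,255)),white=((0,0,150),(180,45,255)),wood=((14,60,70),(28,190,255)))
def cast(p,uv):
    f=210/np.tan(np.radians(p['vertical_fov'])/2);V=p['view'];R=V[:3,:3];C=-R.T@V[:3,3]
    uv=np.atleast_2d(uv).astype(float)
    d=np.c_[(uv[:,0]-p['cx'])/f,(uv[:,1]-p['cy'])/f,np.ones(len(uv))]@R
    return C,d
def plane(p,uv,z):
    C,d=cast(p,uv);return C+d*((z-C[2])/d[:,2])[:,None]
def tri(p1,a,p2,b):
    C1,d1=cast(p1,a);C2,d2=cast(p2,b);out=[]
    for x,y in zip(d1,d2):
        t=np.linalg.lstsq(np.c_[x,-y],C2-C1,rcond=None)[0];out.append((C1+t[0]*x+C2+t[1]*y)/2)
    return np.array(out)
def blobs(img,col,roi=None,amin=30):
    m=cv2.inRange(cv2.cvtColor(img,cv2.COLOR_BGR2HSV),*map(np.array,HSV[col]))
    if roi: k=np.zeros_like(m);x0,y0,x1,y1=roi;k[y0:y1,x0:x1]=255;m&=k
    c,_=cv2.findContours(m,cv2.RETR_EXTERNAL,cv2.CHAIN_APPROX_NONE)
    c=[x for x in c if cv2.contourArea(x)>=amin];return sorted(c,key=cv2.contourArea,reverse=True)
def cen(c): m=cv2.moments(c);return np.array([m['m10'],m['m01']])/m['m00']
def rect(p,c,z):  # contour cast on a plane -> centre, size, angle of the long side
    P=plane(p,c.reshape(-1,2),z)[:,:2];(c0,(w,h),a)=cv2.minAreaRect((P*1000).astype(np.float32))
    if w<h:w,h,a=h,w,a+90
    return np.array(c0)/1000,(round(w),round(h)),((a+90)%180-90)
def go(pos,yaw):  # shift (cm) and turn (rad) to a downward pose; the nearer of the half turns
    s=get_state();R=Ro.from_euler('xyz',s['ee_rot']);best=None
    for k in(-1,0,1):
        T=Ro.from_euler('xyz',[np.pi,0,yaw+k*np.pi]);r=(R.inv()*T).as_rotvec()
        print('shift cm',np.round(R.inv().apply(np.array(pos)-s['eef_pos'])*100,2),'turn',np.round(r,3),'q6->',round(s['q'][5]+r[2],2)) if np.linalg.norm(r)<3 else 0
E
python3 - <<'E'
from h import *
s=cv2.imread('pics/scene0.png');t=cv2.imread('pics/top0.png');ps=camera_params('scene');pt=camera_params('top')
R=dict(pine=((235,170,280,265),(278,180,318,255)),walnut=((285,180,325,270),(225,180,265,255)))
for n,(a,b) in R.items():
    A=blobs(t,n,a)[0];B=blobs(s,n,b)[0];print(n,rect(pt,A,.02),rect(ps,B,.02),'tri',tri(pt,[cen(A)],ps,[cen(B)]).round(3))
def ends(name,col,a,b,z):
    A=sorted([tuple(cen(c)) for c in blobs(t,col,a,8)[:2]]);B=sorted([tuple(cen(c)) for c in blobs(s,col,b,8)[:2]],reverse=True)
    T=tri(pt,A,ps,B);P=plane(pt,A,z);d=P[1]-P[0];print(name,'tri',T.round(3).tolist(),'mid@z',P.mean(0).round(4),'len',np.linalg.norm(d).round(3),'ang',np.degrees(np.arctan2(d[1],d[0])).round(1))
ends('stick_o','orange',(390,215,440,255),(100,200,155,240),.022)
ends('stick_b','blue',(340,185,395,215),(148,230,205,260),.022)
ends('bear_o','orange',(95,180,165,205),(400,200,470,230),.04)
ends('bear_b','blue',(95,235,165,255),(380,165,440,192),.04)
A=blobs(t,'white',(100,170,170,275));print('white',[(rect(pt,c,.012)) for c in A[:3]])
A=blobs(t,'red1',(350,245,390,280))[0];B=blobs(s,'red1',(160,175,195,210))[0];print('weight',tri(pt,[cen(A)],ps,[cen(B)]),rect(pt,A,.03))
p=camera_params('wrist');st=get_state();V=p['view'];Rt=Ro.from_euler('xyz',st['ee_rot']).as_matrix()
print('wristcam in tool',(Rt.T@(-V[:3,:3].T@V[:3,3]-st['eef_pos'])).round(4),(V[:3,:3]@Rt).round(3).tolist(),p['vertical_fov'])
E
```

```text
pine (array([ 0.5692757 , -0.03702639]), (180, 60), -8.373611450195312) (array([ 0.57203693, -0.03606098]), (187, 60), -8.611732482910156) tri [[ 0.569 -0.036  0.011]]
walnut (array([ 0.55249219, -0.15281622]), (180, 59), -2.236968994140625) (array([ 0.568117  , -0.15234758]), (210, 65), -0.0679779052734375) tri [[ 0.553 -0.153  0.004]]Traceback (most recent call last):
  File "<stdin>", line 9, in <module>
  File "<stdin>", line 8, in ends
  File "h.py", line 14, in tri
    C1,d1=cast(p1,a);C2,d2=cast(p2,b);out=[]
          ~~~~^^^^^^
  File "h.py", line 9, in cast
    d=np.c_[(uv[:,0]-p['cx'])/f,(uv[:,1]-p['cy'])/f,np.ones(len(uv))]@R
             ~~^^^^^
IndexError: index 0 is out of bounds for axis 1 with size 0
```

```bash
cat > m.py <<'E'
from h import *
HSV['orange']=((5,190,70),(17,255,255));HSV['white']=((0,0,100),(180,60,255))
s=cv2.imread('pics/scene0.png');t=cv2.imread('pics/top0.png');ps=camera_params('scene');pt=camera_params('top')
H=cv2.cvtColor(t,cv2.COLOR_BGR2HSV);print([H[v,u].tolist() for u,v in((403,243),(427,230),(355,202),(112,193),(112,247),(135,220),(371,270))])
def ends(name,col,a,b,z):
    A=sorted([tuple(cen(c)) for c in blobs(t,col,a,8)[:2]]);B=sorted([tuple(cen(c)) for c in blobs(s,col,b,8)[:2]],reverse=True)
    if len(A)<2 or len(B)<2: print(name,A,B);return
    T=tri(pt,A,ps,B);P=plane(pt,A,z);d=P[1]-P[0];print(name,'tri',T.round(3).tolist(),'mid@z',P.mean(0).round(4),'len',np.linalg.norm(d).round(3),'ang',np.degrees(np.arctan2(d[1],d[0])).round(1))
ends('stick_o','orange',(390,215,440,255),(100,200,155,240),.022)
ends('stick_b','blue',(340,185,395,215),(148,230,205,260),.022)
ends('bear_o','orange',(95,180,165,205),(400,200,470,230),.04)
ends('bear_b','blue',(95,235,165,255),(380,165,440,192),.04)
A=blobs(t,'white',(100,170,170,275));print('white',[(rect(pt,c,.012)) for c in A[:3]])
A=blobs(t,'red1',(350,245,390,280))[0];B=blobs(s,'red1',(160,175,195,210))[0];print('weight',tri(pt,[cen(A)],ps,[cen(B)]),rect(pt,A,.03))
p=camera_params('wrist');st=get_state();V=p['view'];Rt=Ro.from_euler('xyz',st['ee_rot']).as_matrix()
print('wristcam in tool',(Rt.T@(-V[:3,:3].T@V[:3,3]-st['eef_pos'])).round(4),(V[:3,:3]@Rt).round(3).tolist(),p['vertical_fov'])
E
python3 m.py
python3 -c "
from h import *
go([.569,-.037,.2],np.radians(-8.4))"
```

```text
[[18, 200, 139], [18, 213, 138], [107, 156, 108], [18, 200, 139], [108, 146, 108], [120, 5, 140], [1, 188, 141]]
stick_o [] [(np.float64(142.22522522522522), np.float64(212.09009009009006)), (np.float64(115.934375), np.float64(225.003125))]
stick_b tri [[0.61, -0.274, 0.016], [0.626, -0.337, 0.016]] mid@z [ 0.617  -0.3056  0.022 ] len 0.065 ang -75.9
bear_o [] [(np.float64(457.25082508250824), np.float64(211.65676567656766)), (np.float64(415.0668168168168), np.float64(219.94144144144144))]
bear_b tri [[0.488, 0.307, 0.03], [0.499, 0.205, 0.03]] mid@z [0.4925 0.253  0.04  ] len 0.1 ang -83.2
white [(array([0.55605841, 0.26187024]), (264, 171), 3.7112913131713867)]
weight [[ 0.46473941 -0.30803706  0.01657053]] (array([ 0.46340149, -0.30745807]), (52, 51), -88.97380828857422)
wristcam in tool [ 0.0835  0.0008 -0.1584] [[0.0, 1.0, -0.001], [-0.952, 0.0, -0.305], [-0.305, 0.001, 0.952]] 65.59970933113475
shift cm [-54.44  50.51   2.64] turn [ 0.001 -0.     0.383] q6-> 0.1
shift cm [-54.44  50.51   2.64] turn [ 1.000e-03  2.000e-03 -2.758e+00] q6-> -3.05
shift cm [-54.44  50.51   2.64] turn [ 0.001 -0.     0.383] q6-> 0.1
```

```bash
sed -i "s/HSV\['orange'\]=.*/HSV['orange']=((5,185,70),(20,255,255));HSV['white']=((0,0,125),(180,30,255))/" m.py; python3 m.py
```

```text
[[18, 200, 139], [18, 213, 138], [107, 156, 108], [18, 200, 139], [108, 146, 108], [120, 5, 140], [1, 188, 141]]
stick_o tri [[0.513, -0.388, 0.016], [0.547, -0.442, 0.017]] mid@z [ 0.5293 -0.4156  0.022 ] len 0.064 ang -58.2
stick_b tri [[0.61, -0.274, 0.016], [0.626, -0.337, 0.016]] mid@z [ 0.617  -0.3056  0.022 ] len 0.065 ang -75.9
bear_o tri [[0.618, 0.321, 0.031], [0.63, 0.22, 0.031]] mid@z [0.6222 0.2681 0.04  ] len 0.101 ang -83.0
bear_b tri [[0.488, 0.307, 0.03], [0.499, 0.205, 0.03]] mid@z [0.4925 0.253  0.04  ] len 0.1 ang -83.2
white [(array([0.5590506, 0.2606713]), (129, 103), -83.28496885299683), (array([0.46803799, 0.25024983]), (127, 27), -82.36055707931519), (array([0.65147778, 0.27006757]), (125, 21), -84.68077421188354)]
weight [[ 0.46473941 -0.30803706  0.01657053]] (array([ 0.46340149, -0.30745807]), (52, 51), -88.97380828857422)
wristcam in tool [ 0.0835  0.0008 -0.1584] [[0.0, 1.0, -0.001], [-0.952, 0.0, -0.305], [-0.305, 0.001, 0.952]] 65.59970933113475
```

```bash
python3 -m creep '[[[8,0,0,-6,0,0,0],[8,-20,20,-4,0,0,0.2],[8,-54.4,50.5,-1,0,0,0.383],[8,-54.4,50.5,-1,0,0,0.383],[8,-54.4,50.5,-1,0,0,0.383],[8,-54.4,50.5,-1,0,0,0.383],[8,-54.4,50.5,-1,0,0,0.383],[8,-54.4,50.5,-1,0,0,0.383],[8,-54.4,50.5,-1,0,0,0.383],[8,-54.4,50.5,-1,0,0,0.383],[8,-54.4,50.5,-1,0,0,0.383],[8,-54.4,50.5,-1,0,0,0.383],[8,-54.4,50.5,-1,0,0,0.383],[8,-54.4,50.5,-1,0,0,0.383],[8,-54.4,50.5,-1,0,0,0.383],[8,-54.4,50.5,-1,0,0,0.383],[8,-54.4,50.5,-1,0,0,0.383]]]'
python3 - <<'E'
from h import *
p=camera_params('wrist');f=grab_frame('wrist');cv2.imwrite('pics/w1.png',f)
for n in('pine','walnut'): print(n,[rect(p,c,.02) for c in blobs(f,n,amin=500)[:2]])
s=get_state();print(s['t'],s['eef_pos'],s['ee_rot'],s['q'])
E
```

```text
t: 2.22
eef_pos: [0.5683, -0.0385, 0.2369]
ee_rot: [3.141, 0.001, 2.994]
force: [-0.2, 0.5, 0.8]
width: 0.0799
gripper_force: 0.0
pine [(array([ 0.56799554, -0.03533355]), (178, 59), -8.540847778320312), (array([0.83110822, 0.07930574]), (500, 74), 80.60575866699219)]
walnut [(array([ 0.55175238, -0.14963144]), (179, 63), -2.2547454833984375), (array([ 0.46480392, -0.28785666]), (55, 43), -6.712493896484375)]
2.275 [ 0.56837868 -0.03844739  0.23694625] [3.14131057e+00 5.68334327e-04 2.99413095e+00] [ 2.75832810e-01  1.79150525e-01 -2.09740939e-01 -2.56542029e-05
 -1.18127082e+00 -1.99408103e+00]
```

Run:
```python
from h import *
w=cv2.imread('pics/w1.png');t=cv2.imread('pics/top0.png');pw=camera_params('wrist');pt=camera_params('top')
a=cv2.boxPoints(cv2.minAreaRect(blobs(t,'pine',(235,170,280,265))[0]));b=cv2.boxPoints(cv2.minAreaRect(blobs(w,'pine',amin=500)[0]))
A=plane(pt,a,.02);B=plane(pw,b,.02);i=[np.argmin(np.linalg.norm(B-x,axis=1)) for x in A]
print('corner heights',tri(pt,a,pw,b[i])[:,2].round(4))
go([.5685,-.0362,.004],np.radians(-8.45))
```

```text
corner heights [0.022  0.0063 0.0175 0.0111]
shift cm [ 0.03  0.22 23.29] turn [0.    0.001 0.   ] q6-> -1.99
shift cm [ 0.03  0.22 23.29] turn [0.    0.001 0.   ] q6-> -1.99
```

```bash
python3 -m creep '[[[8,0,0.2,10,0,0,0],[8,0,0.2,19,0,0,0],[8,0,0.2,19,0,0,0],[8,0,0.2,21,0,0,0],[8,0,0.2,23.2,0,0,0],[8,0,0.2,23.2,0,0,0],[8,0,0.2,23.2,0,0,0],[4,0,0.2,23.2,0,0,0],[4,0,0.2,23.2,0,0,0],[4,0,0.2,23.2,0,0,0],[4,0,0.2,23.2,0,0,0],[4,0,0.2,23.2,0,0,0],[4,0,0.2,21,0,0,0],[4,0,0.2,16,0,0,0],[4,0,0.2,10,0,0,0],[4,0,0.2,10,0,0,0],[4,0,0.2,10,0,0,0]]]' 25
python3 - <<'E'
from h import *
# stand centre from bearer mids; yaw 6.9 deg, TCP over stand
c=(np.array([.6222,.2681])+[.4925,.253])/2;print(c,np.degrees(np.arctan2(.2681-.253,.6222-.4925)))
go([*c,.137],np.radians(6.8))
E
```

```text
t: 4.4
eef_pos: [0.5685, -0.0355, 0.1364]
ee_rot: [3.141, -0.0, 2.995]
force: [-0.2, -0.1, -1.6]
width: 0.0599
gripper_force: 25.0
[0.55735 0.26055] 6.640623560279537
shift cm [ 5.42 29.13 -0.05] turn [ 0.001 -0.    -0.265] q6-> -2.26
shift cm [ 5.42 29.13 -0.05] turn [-0.000e+00 -1.000e-03  2.876e+00] q6-> 0.88
shift cm [ 5.42 29.13 -0.05] turn [ 0.001 -0.    -0.265] q6-> -2.26
```

```bash
python3 -m creep '[[[4,1,5,-4,0,0,0],[4,2,12,-8,0,0,0],[4,2,12,-8,0,0,-0.1],[4,2,12,-8,0,0,-0.2],[4,2,12,-8,0,0,-0.265],[4,2,12,-8,0,0,-0.265],[4,2,12,-8,0,0,-0.265]]]'
cat > stand.py <<'E'
from h import *
import sys
HSV['orange']=((5,185,70),(20,255,255))
p=camera_params('wrist');f=grab_frame('wrist');cv2.imwrite('pics/%s.png'%sys.argv[1],f)
for n in('orange','blue'):
    for c in blobs(f,n,amin=60)[:4]: print(n,cen(c).round(),cv2.contourArea(c),rect(p,c,.042))
E
python3 stand.py w2
```

```text
t: 5.28
eef_pos: [0.5662, 0.0858, 0.2154]
ee_rot: [-3.141, -0.002, -3.025]
force: [0.5, -0.0, -0.8]
width: 0.06
gripper_force: 25.0
orange [480. 254.] 367.5 (array([0.61036346, 0.3178602 ]), (30, 26), -83.26614379882812)
blue [399. 136.] 814.0 (array([0.49736911, 0.20025745]), (39, 21), -83.26575326919556)
blue [505. 137.] 496.0 (array([0.48616016, 0.30351935]), (30, 22), -83.2657618522644)
```

View pics/w2.png

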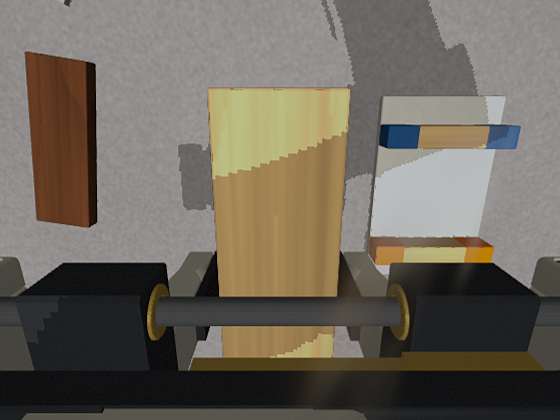

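Here the wrist view shows the pine board held centred in the fingers. The blue bearer lies along row 136 (columns 380–519) and the orange bearer along row 252.

Run:
```python
from h import *
go([.557,.2613,.047],np.radians(6.75))
```

```text
shift cm [-1.14 17.55 16.86] turn [-0.    -0.001 -0.   ] q6-> -1.95
shift cm [-1.14 17.55 16.86] turn [-0.    -0.001 -0.   ] q6-> -1.95
```

```bash
python3 -m creep '[[[4,-1.1,6,0,0,0,0],[4,-1.1,12,0,0,0,0],[4,-1.1,17.5,3,0,0,0],[4,-1.1,17.5,8,0,0,0],[4,-1.1,17.5,13,0,0,0],[4,-1.1,17.5,15.5,0,0,0],[4,-1.1,17.5,16.4,0,0,0],[4,-1.1,17.5,16.8,0,0,0],[4,-1.1,17.5,16.8,0,0,0],[4,-1.1,17.5,16.8,0,0,0],[7.6,-1.1,17.5,16.8,0,0,0],[7.6,-1.1,17.5,16.8,0,0,0],[7.6,-1.1,17.5,16.8,0,0,0],[7.6,-1.1,17.5,12,0,0,0],[7.6,-1.1,17.5,6,0,0,0],[7.6,-1.1,17.5,0,0,0,0],[7.6,-1.1,17.5,-2,0,0,0],[7.6,-1.1,17.5,-2,0,0,0]]]'
cat > chk.py <<'E'
from h import *
import sys
HSV['orange']=((5,185,70),(20,255,255))
n,z,*tag=sys.argv[1:];z=float(z)
p=camera_params('wrist');f=grab_frame('wrist');cv2.imwrite('pics/%s_w.png'%tag[0],f)
pt=camera_params('top');t=grab_frame('top');cv2.imwrite('pics/%s_t.png'%tag[0],t)
for q,g in((p,f),(pt,t)):
    for c in blobs(g,n,amin=60)[:5]: print(n,cen(c).round(),cv2.contourArea(c),rect(q,c,z))
    print()
E
python3 chk.py pine .062 a
```

```text
t: 7.58
eef_pos: [0.5576, 0.2616, 0.239]
ee_rot: [3.139, 0.004, -3.023]
force: [0.1, 0.7, -1.3]
width: 0.0755
gripper_force: 0.0
pine [277. 183.] 10126.0 (array([0.55654535, 0.26136646]), (178, 122), 6.748467445373535)
pine [409. 362.] 4432.0 (array([0.76448712, 0.43459662]), (432, 27), -83.32670545578003)
pine [496. 217.] 1625.0 (array([0.5618443 , 0.50408673]), (128, 69), -58.97861671447754)
pine [435. 314.] 241.5 (array([0.68855945, 0.46746066]), (79, 16), 15.785504341125488)
pine [120. 315.] 239.0 (array([0.73231995, 0.09512543]), (78, 16), -2.0672988891601562)

pine [263.  27.] 27327.5 (array([ 1.02386084, -0.08662427]), (1434, 210), -88.76657807826996)
pine [521. 374.] 5676.0 (array([ 0.2173801 , -0.61695044]), (189, 179), -11.3590087890625)
pine [306. 305.] 747.5 (array([ 0.36547906, -0.1519411 ]), (65, 60), 66.3279037475586)
pine [415. 237.] 277.5 (array([ 0.52374451, -0.40278781]), (84, 21), -57.74016189575195)
pine [449.  64.] 175.0 (array([ 0.96440967, -0.51178741]), (92, 50), -69.47570037841797)
```

```bash
python3 -c "
import cv2,numpy as np
a=cv2.imread('pics/a_w.png');b=cv2.imread('pics/a_t.png')[150:290,60:240];b=cv2.resize(b,None,fx=1.6,fy=1.6)
o=np.zeros((420,800,3),np.uint8);o[:,:512]=a[:,24:536];o[:224,512:800]=b;cv2.imwrite('pics/a.png',o)"
```

```text
(no output)
```

View pics/a.png

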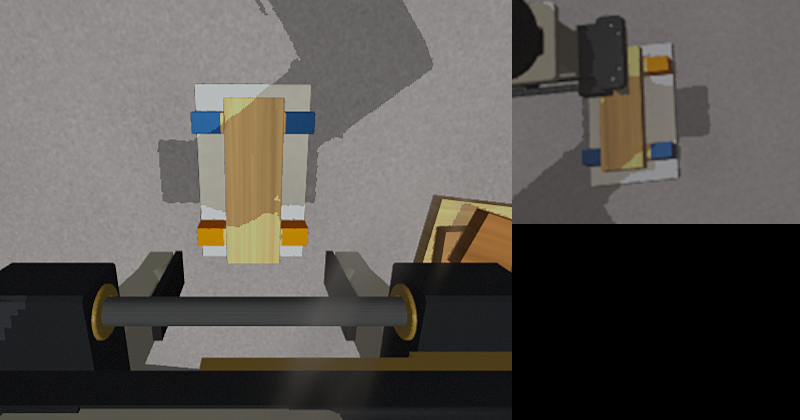

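Composite: pine lies symmetrically across both bearers, at about (255,180) in the wrist view, between blue ends near row 122 and orange ends near row 236.

Run:
```python
from h import *
HSV['orange']=((5,185,70),(20,255,255));f=cv2.imread('pics/a_w.png');p=camera_params('wrist')
for n in('orange','blue'):
    C=blobs(f,n,amin=150)[:2];P=[]
    for c in C: print(n,cen(c).round(),rect(p,c,.042))
    print('both',rect(p,np.vstack(C),.042))
go([.617,-.3056,.18],np.radians(-75.9))
```

```text
orange [235. 225.] (array([0.60903363, 0.21842815]), (33, 10), -83.19196844100952)
orange [317. 225.] (array([0.59766663, 0.3147753 ]), (34, 15), 80.27566528320312)
both (array([0.60349921, 0.26609296]), (128, 17), -86.54230165481567)
blue [324. 122.] (array([0.48414896, 0.30176227]), (30, 21), -83.18153095245361)
blue [229. 122.] (array([0.49522406, 0.20326892]), (30, 22), -82.04455947875977)
both (array([0.49001901, 0.25251186]), (129, 22), -83.64245367050171)
shift cm [  0.68 -56.97   5.59] turn [-1.000e-03 -1.000e-03  1.443e+00] q6-> -0.76
shift cm [  0.68 -56.97   5.59] turn [ 1.000e-03 -1.000e-03 -1.698e+00] q6-> -3.91
shift cm [  0.68 -56.97   5.59] turn [-1.000e-03 -1.000e-03  1.443e+00] q6-> -0.76
```

```bash
python3 -m creep '[[[6,0.1,-5,0.5,0,0,-0.17],[6,0.1,-11,1,0,0,-0.34],[6,0.2,-17,1.5,0,0,-0.51],[6,0.3,-23,2,0,0,-0.68],[6,0.4,-29,2.5,0,0,-0.85],[6,0.4,-35,3,0,0,-1.02],[6,0.5,-41,3.5,0,0,-1.19],[6,0.6,-47,4,0,0,-1.36],[6,0.7,-53,5,0,0,-1.53],[6,0.7,-57,5.6,0,0,-1.698],[6,0.7,-57,5.6,0,0,-1.698],[6,0.7,-57,5.6,0,0,-1.698],[6,0.7,-57,5.6,0,0,-1.698]]]'
cat > st.py <<'E'
from h import *
import sys
HSV['orange']=((5,185,70),(20,255,255))
n,tag=sys.argv[1:];p=camera_params('wrist');f=grab_frame('wrist');cv2.imwrite('pics/%s.png'%tag,f)
C=[c for c in blobs(f,n,amin=100)][:4]
for c in C: print(n,cen(c).round(),cv2.contourArea(c),rect(p,c,.024))
if len(C)>1: print('both',rect(p,np.vstack(C[:2]),.024))
E
python3 st.py blue b
```

```text
t: 9.3
eef_pos: [0.6175, -0.3047, 0.1803]
ee_rot: [3.141, 0.0, -1.325]
force: [0.0, 0.8, 0.4]
width: 0.0603
gripper_force: 0.0
blue [509. 251.] 2489.5 (array([ 0.35970255, -0.30049811]), (85, 50), -9.585212707519531)
blue [278. 160.] 635.0 (array([ 0.62445728, -0.33621118]), (28, 22), -75.8685302734375)
blue [278. 223.] 469.5 (array([ 0.60819147, -0.27360281]), (25, 22), -75.86751747131348)
both (array([ 0.4776095 , -0.31988745]), (324, 50), -9.341201782226562)
```

View pics/b.png

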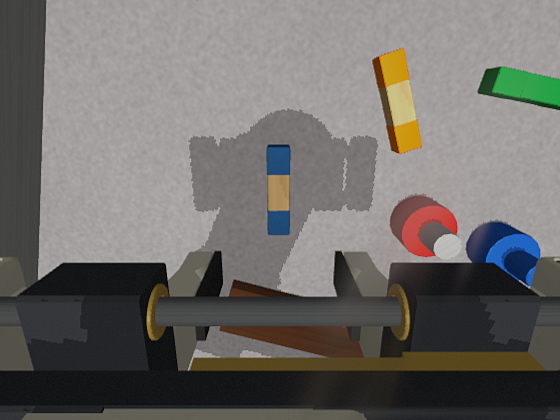

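The blue stick shows squarely between the fingers at (278,190). The orange stick is at (400,100) and the red weight at (430,232).

Run:
```python
from h import *
go([.6167,-.3056,.005],np.radians(-75.9))
go([.491,.2535,.14],np.radians(-83.2))
HSV['orange']=((5,185,70),(20,255,255));f=cv2.imread('pics/b.png');p=camera_params('wrist')
C=blobs(f,'orange',(350,30,450,170),100)[:2]
for c in C: print(rect(p,c,.024))
print(rect(p,np.vstack(C),.024))
```

```text
shift cm [ 0.07  0.11 17.56] turn [-0.     0.     0.001] q6-> 0.42
shift cm [-57.22  -1.35   4.07] turn [-0.     0.     0.128] q6-> 0.55
(array([ 0.55594336, -0.43368594]), (27, 7), -58.36958122253418)
(array([ 0.52381219, -0.38211731]), (28, 7), -57.44003677368164)
(array([ 0.53963745, -0.40754175]), (88, 7), -58.124176025390625)
```

```bash
python3 -m creep '[[[6,0.1,0.1,6,0,0,0],[6,0.1,0.1,12,0,0,0],[6,0.1,0.1,15.5,0,0,0],[6,0.1,0.1,17.5,0,0,0],[6,0.1,0.1,17.5,0,0,0],[6,0.1,0.1,17.5,0,0,0],[1,0.1,0.1,17.5,0,0,0],[1,0.1,0.1,17.5,0,0,0],[1,0.1,0.1,17.5,0,0,0],[1,0.1,0.1,17.5,0,0,0],[1,0.1,0.1,17.5,0,0,0],[1,0.1,0.1,17.5,0,0,0],[1,0.1,0.1,14,0,0,0],[1,0.1,0.1,8,0,0,0],[1,0.1,0.1,3,0,0,0],[1,-6,0,2,0,0,0.02],[1,-12,-0.2,2,0,0,0.05],[1,-18,-0.4,2,0,0,0.08],[1,-24,-0.5,2,0,0,0.128]]]' 20; python3 -m creep '[[[1,-6,-0.1,0,0,0,0],[1,-12,-0.2,0,0,0,0],[1,-18,-0.4,0,0,0,0],[1,-24,-0.5,0,0,0,0],[1,-30,-0.6,0,0,0,0],[1,-30,-0.6,0,0,0,0],[1,-30,-0.6,0,0,0,0]]]'; python3 -c "
from h import *
go([.491,.2535,.067],np.radians(-83.2))"
```

```text
t: 11.72
eef_pos: [0.5632, -0.0701, 0.1607]
ee_rot: [-3.141, 0.0, -1.454]
force: [0.4, 1.1, 0.3]
width: 0.0218
gripper_force: 20.0
t: 12.6
eef_pos: [0.5341, 0.227, 0.1602]
ee_rot: [3.141, -0.0, -1.452]
force: [-0.3, 0.3, -0.1]
width: 0.022
gripper_force: 20.0
shift cm [-3.15  3.96  9.32] turn [ 0.001 -0.     0.   ] q6-> -0.62
```

```bash
python3 -m creep '[[[1,-3.1,4,0,0,0,0],[1,-3.1,4,4,0,0,0],[1,-3.1,4,7.5,0,0,0],[1,-3.1,4,8.7,0,0,0],[1,-3.1,4,9.25,0,0,0],[1,-3.1,4,9.25,0,0,0],[1,-3.1,4,9.25,0,0,0],[5,-3.1,4,9.25,0,0,0],[5,-3.1,4,9.25,0,0,0],[5,-3.1,4,9.25,0,0,0],[5,-3.1,4,4,0,0,0],[5,-3.1,4,-2,0,0,0],[5,-3.1,4,-6,0,0,0],[5,-3.1,4,-6,0,0,0]]]'; python3 chk.py blue .086 c;python3 -c "
from h import *
go([.5293,-.4156,.18],np.radians(-58))"
```

```text
t: 14.35
eef_pos: [0.4926, 0.2542, 0.2245]
ee_rot: [-3.136, 0.004, -1.452]
force: [-0.4, 0.5, 0.2]
width: 0.0502
gripper_force: 0.0
blue [279. 151.] 1195.5 (array([0.49629492, 0.21201868]), (51, 21), -82.47208499908447)
blue [280. 229.] 486.0 (array([0.48668933, 0.2869848 ]), (25, 21), -83.66492557525635)

blue [369. 304.] 443.5 (array([ 0.37145148, -0.28822937]), (52, 49), -89.00024735927582)
blue [139. 243.] 94.0 (array([0.49500745, 0.2228123 ]), (24, 21), -85.65527677536011)
blue [153. 244.] 92.0 (array([0.49333557, 0.19038911]), (27, 20), -86.03514885902405)
blue [111. 246.] 77.5 (array([0.48556094, 0.28527902]), (30, 22), 17.307754516601562)

shift cm [66.84  4.04  4.01] turn [1.000e-03 0.000e+00 2.701e+00] q6-> 1.99
shift cm [66.84  4.04  4.01] turn [-0.     0.001 -0.441] q6-> -1.15
shift cm [66.84  4.04  4.01] turn [1.000e-03 0.000e+00 2.701e+00] q6-> 1.99
```

View pics/c_w.png

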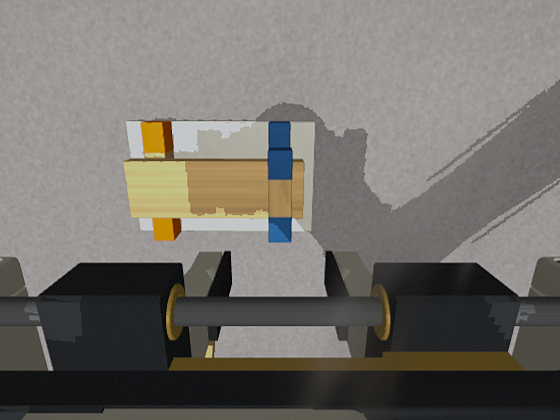

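The wrist view shows the blue stick lying over the blue bearer: its column is centred at 280, exactly in line with the bearer's end. The orange bearer's visible end spans about (141–169,123).

```bash
python3 -c "
from h import *
p=camera_params('wrist');print(plane(p,[(141,122),(169,122),(269,122),(291,122)],.042).round(4).tolist())"
python3 -m creep '[[[5,6,0.4,0,0,0,-0.04],[5,12,0.8,1,0,0,-0.08],[5,18,1.2,1,0,0,-0.12],[5,24,1.6,2,0,0,-0.16],[5,30,2,2,0,0,-0.2],[5,36,2.4,3,0,0,-0.24],[5,42,2.8,3,0,0,-0.28],[5,48,3.2,4,0,0,-0.32],[5,54,3.6,4,0,0,-0.36],[5,60,4,4,0,0,-0.4],[5,66.8,4,4,0,0,-0.441],[5,66.8,4,4,0,0,-0.441],[5,66.8,4,4,0,0,-0.441],[5,66.8,4,4,0,0,-0.441]]]'
sed -i "s/^n,tag/HSV['orange']=((5,150,70),(24,255,255))\nn,tag/" st.py; python3 st.py orange d
python3 -c "
import cv2;print(cv2.cvtColor(cv2.imread('pics/d.png'),cv2.COLOR_BGR2HSV)[[150,190,225],[280,280,280]])"
```

```text
[[0.6338, 0.203, 0.042], [0.606, 0.1997, 0.042], [0.5067, 0.1879, 0.042], [0.4849, 0.1853, 0.042]]
t: 16.2
eef_pos: [0.5299, -0.4138, 0.18]
ee_rot: [3.141, 0.001, -1.011]
force: [-0.4, -0.2, 0.7]
width: 0.05
gripper_force: 0.0
orange [456. 361.] 2002.0 (array([ 0.2381515 , -0.35239395]), (161, 25), 32.1092529296875)
orange [236. 364.] 1430.5 (array([ 0.45832709, -0.20910121]), (164, 16), 32.1092529296875)
orange [280. 160.] 636.5 (array([ 0.54447894, -0.4419325 ]), (29, 22), -57.89809036254883)
orange [279. 222.] 484.0 (array([ 0.51134824, -0.38813205]), (27, 22), -57.24082946777344)
both (array([ 0.35008374, -0.28215381]), (425, 25), 32.1092529296875)
[[ 17 255 194]
 [ 18 121 169]
 [ 16 255 190]]
```

View pics/d.png

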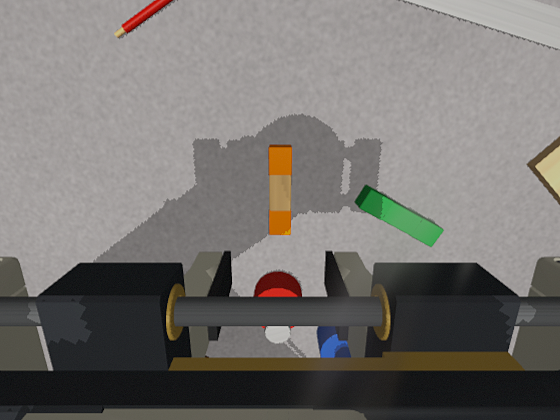

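The orange stick is squarely under the tool at (280,190). The weights are about 125 mm behind it and the green stick (400,215) stays clear of the fingers.

```bash
python3 -c "
from h import *
go([.5282,-.4155,.005],np.radians(-57.7))
go([.619,.2685,.16],np.radians(-83.2))"
```

```text
shift cm [ 0.05  0.25 17.55] turn [ 0.     0.    -0.003] q6-> 0.93
shift cm [-53.07 -43.79   2.07] turn [-1.0e-03  0.0e+00 -2.7e+00] q6-> -1.77
shift cm [-53.07 -43.79   2.07] turn [0.    0.    0.442] q6-> 1.38
shift cm [-53.07 -43.79   2.07] turn [-1.0e-03  0.0e+00 -2.7e+00] q6-> -1.77
```

```bash
python3 -m creep '[[[5,0.1,0.2,6,0,0,0],[5,0.1,0.2,12,0,0,0],[5,0.1,0.2,15.5,0,0,0],[5,0.1,0.2,17.5,0,0,0],[5,0.1,0.2,17.5,0,0,0],[5,0.1,0.2,17.5,0,0,0],[1,0.1,0.2,17.5,0,0,0],[1,0.1,0.2,17.5,0,0,0],[1,0.1,0.2,17.5,0,0,0],[1,0.1,0.2,17.5,0,0,0],[1,0.1,0.2,17.5,0,0,0],[1,0.1,0.2,14,0,0,0],[1,0.1,0.2,8,0,0,0],[1,0.1,0.2,2,0,0,0],[1,-4,-3.5,1,0,0,0.05],[1,-8.5,-7,1,0,0,0.1],[1,-13,-10.5,1,0,0,0.15],[1,-17.5,-14,1,0,0,0.2],[1,-22,-18,1,0,0,0.25]]]' 20; python3 -c "
from h import *
go([.619,.2685,.16],np.radians(-83.2))"
```

```text
t: 18.62
eef_pos: [0.5657, -0.1315, 0.1706]
ee_rot: [-3.141, 0.0, -1.264]
force: [1.3, 0.8, -0.3]
width: 0.0219
gripper_force: 20.0
shift cm [-36.52 -17.16   1.06] turn [-0.    -0.    -2.953] q6-> -2.75
shift cm [-36.52 -17.16   1.06] turn [-0.     0.     0.188] q6-> 0.39
shift cm [-36.52 -17.16   1.06] turn [-0.    -0.    -2.953] q6-> -2.75
```

```bash
python3 -m creep '[[[1,-5,-2.4,0,0,0,0.03],[1,-10,-4.8,0,0,0,0.06],[1,-15,-7.2,0,0,0,0.1],[1,-20,-9.6,0,0,0,0.14],[1,-25,-12,0,0,0,0.188],[1,-30,-14.4,0,0,0,0.188],[1,-36.5,-17.15,0,0,0,0.188],[1,-36.5,-17.15,0,0,0,0.188],[1,-36.5,-17.15,0,0,0,0.188],[1,-36.5,-17.15,0,0,0,0.188]]]'; python3 -c "
from h import *
go([.619,.2685,.0675],np.radians(-83.2))"
```

```text
t: 19.88
eef_pos: [0.6182, 0.2655, 0.1705]
ee_rot: [3.141, -0.0, -1.451]
force: [-0.8, 0.6, -0.6]
width: 0.0212
gripper_force: 20.0
shift cm [-0.29 -0.12 10.3 ] turn [ 0.    -0.     0.001] q6-> -0.57
```

```bash
python3 -m creep '[[[1,-0.3,-0.1,5,0,0,0],[1,-0.3,-0.1,8.5,0,0,0],[1,-0.3,-0.1,9.8,0,0,0],[1,-0.3,-0.1,10.3,0,0,0],[1,-0.3,-0.1,10.3,0,0,0],[1,-0.3,-0.1,10.3,0,0,0],[5,-0.3,-0.1,10.3,0,0,0],[5,-0.3,-0.1,10.3,0,0,0],[5,-0.3,-0.1,10.3,0,0,0],[5,-0.3,-0.1,5,0,0,0],[5,-0.3,-0.1,0,0,0,0],[5,-0.3,-0.1,-6,0,0,0],[5,-0.3,-0.1,-6,0,0,0],[5,-0.3,-0.1,-6,0,0,0]]]'; python3 chk.py orange .086 e;python3 -c "
from h import *
go([.552,-.1512,.2],np.radians(-2.25))"
```

```text
t: 21.62
eef_pos: [0.6187, 0.2698, 0.2306]
ee_rot: [-3.141, 0.001, -1.45]
force: [-0.2, -0.8, -0.5]
width: 0.05
gripper_force: 0.0
orange [276. 151.] 1243.0 (array([0.62371277, 0.22779581]), (53, 22), -83.73534917831421)
orange [278. 227.] 383.5 (array([0.61498303, 0.30364368]), (25, 21), -83.68170404434204)

orange [108. 192.] 120.5 (array([0.61060455, 0.3012944 ]), (30, 28), 1.087978482246399)
orange [150. 190.] 99.0 (array([0.61670892, 0.20492772]), (30, 21), -85.65509128570557)
orange [136. 187.] 95.0 (array([0.62348969, 0.23978127]), (26, 23), -81.52881622314453)
orange [296. 117.] 79.0 (array([ 0.79850281, -0.12575793]), (24, 23), -89.39198821783066)

shift cm [40.96 11.65  2.97] turn [ 1.000e-03 -3.000e-03  1.731e+00] q6-> 1.15
shift cm [40.96 11.65  2.97] turn [ 3.000e-03  1.000e-03 -1.411e+00] q6-> -1.99
shift cm [40.96 11.65  2.97] turn [ 1.000e-03 -3.000e-03  1.731e+00] q6-> 1.15
```

View pics/e_w.png

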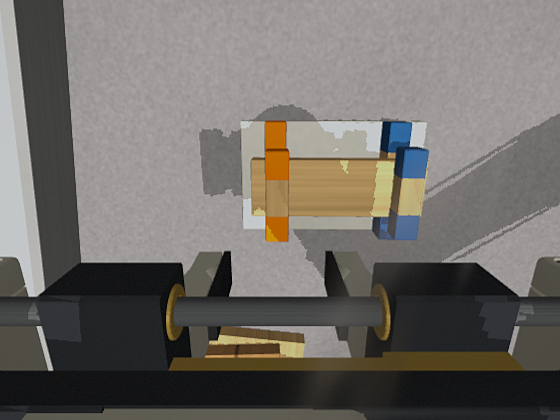

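Both sticks lie over their bearers: orange at column 276 and blue at column 411, where the offset from its bearer is only parallax. Next is the walnut board.

```bash
python3 -m creep '[[[8,4,1.1,0,0,0,0.17],[8,8,2.2,0,0,0,0.34],[8,12,3.3,1,0,0,0.51],[8,16,4.4,1,0,0,0.68],[8,20,5.5,1,0,0,0.85],[8,24,6.6,2,0,0,1.02],[8,28,7.7,2,0,0,1.19],[8,32,8.8,2,0,0,1.36],[8,36,9.9,3,0,0,1.53],[8,41,11.6,3,0,0,1.65],[8,41,11.6,3,0,0,1.731],[8,41,11.6,3,0,0,1.731],[8,41,11.6,3,0,0,1.731],[8,41,11.6,3,0,0,1.731]]]'
python3 - <<'E'
from h import *
p=camera_params('wrist');f=grab_frame('wrist');cv2.imwrite('pics/f.png',f)
print([rect(p,c,.02) for c in blobs(f,'walnut',amin=500)[:3]])
go([.552,-.1512,.005],np.radians(-2.25))
E
```

```text
t: 23.48
eef_pos: [0.5534, -0.1506, 0.2003]
ee_rot: [-3.142, -0.0, 3.104]
force: [-0.2, 0.1, 0.0]
width: 0.0801
gripper_force: 0.0
[(array([ 0.55158295, -0.15197493]), (178, 59), -2.1087112426757812), (array([ 0.4647507 , -0.28782645]), (55, 32), -6.424156188964844)]
shift cm [ 0.13 -0.06 19.54] turn [-0.    -0.     0.002] q6-> -1.68
shift cm [ 0.13 -0.06 19.54] turn [-0.    -0.     0.002] q6-> -1.68
```

View pics/f.png

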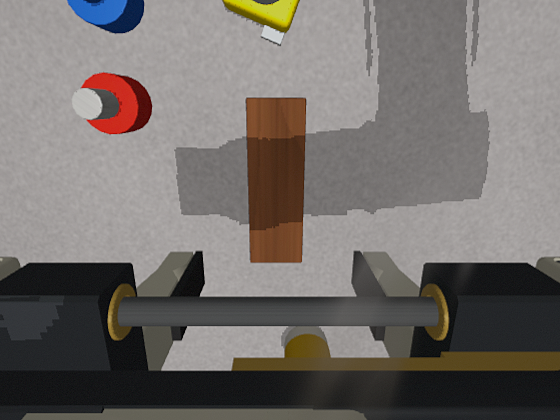

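The walnut board is centred under the tool at (276,180). The tape measure (260,15) and the glue (305,345) are clear of the fingers' path.

```bash
python3 -m creep '[[[8,0.1,0,6,0,0,0],[8,0.1,0,12,0,0,0],[8,0.1,0.1,17,0,0,0],[8,0.1,0.1,19,0,0,0],[8,0.1,0.1,19.5,0,0,0],[8,0.1,0.1,19.5,0,0,0],[4,0.1,0.1,19.5,0,0,0],[4,0.1,0.1,19.5,0,0,0],[4,0.1,0.1,19.5,0,0,0],[4,0.1,0.1,19.5,0,0,0],[4,0.1,0.1,19.5,0,0,0],[4,0.1,0.1,16,0,0,0],[4,0.1,0.1,10,0,0,0],[4,0.1,0.1,5,0,0,0],[4,0.1,0.1,4,0,0,0],[4,0.1,6,4,0,0,0],[4,0.1,12,4,0,0,0],[4,0.1,18,4,0,0,0],[4,0.1,18,4,0,0,0]]]' 30; python3 -c "
from h import *
go([.5565,.2614,.16],np.radians(6.75))"
```

```text
t: 25.9
eef_pos: [0.559, 0.0322, 0.1596]
ee_rot: [3.141, -0.001, 3.107]
force: [1.0, -0.6, -1.4]
width: 0.0598
gripper_force: 30.0
shift cm [ 1.05 22.89 -0.03] turn [ 0.    -0.001 -0.153] q6-> -2.16
shift cm [ 1.05 22.89 -0.03] turn [-1.000e-03 -0.000e+00  2.989e+00] q6-> 0.98
shift cm [ 1.05 22.89 -0.03] turn [ 0.    -0.001 -0.153] q6-> -2.16
```

```bash
python3 -m creep '[[[4,0.3,5,0,0,0,-0.05],[4,0.6,10,0,0,0,-0.1],[4,0.9,16,0,0,0,-0.153],[4,1,20,0,0,0,-0.153],[4,1,22.9,0,0,0,-0.153],[4,1,22.9,0,0,0,-0.153],[4,1,22.9,0,0,0,-0.153],[4,1,22.9,0,0,0,-0.153]]]'; python3 -c "
from h import *
go([.5565,.2614,.0915],np.radians(6.75))"
```

```text
t: 26.9
eef_pos: [0.5584, 0.2568, 0.1605]
ee_rot: [-3.141, -0.0, -3.029]
force: [0.1, 0.3, -1.1]
width: 0.0599
gripper_force: 30.0
shift cm [0.13 0.48 6.9 ] turn [-0.    -0.    -0.005] q6-> -2.21
shift cm [0.13 0.48 6.9 ] turn [-0.    -0.    -0.005] q6-> -2.21
```

```bash
python3 -m creep '[[[4,0,0.2,2,0,0,0],[4,0,0.2,4,0,0,0],[4,0,0.2,4,0,0,0],[4,0,0.2,4,0,0,0]]]'; python3 -c "
from h import *
go([.5565,.2614,.0915],np.radians(6.75))"
```

```text
t: 27.4
eef_pos: [0.5587, 0.2596, 0.1215]
ee_rot: [3.141, 0.001, -3.028]
force: [-0.7, 0.0, -1.0]
width: 0.0598
gripper_force: 30.0
shift cm [0.2 0.2 3. ] turn [ 0.     0.001 -0.004] q6-> -2.21
shift cm [0.2 0.2 3. ] turn [ 0.     0.001 -0.004] q6-> -2.21
```

```bash
python3 -m creep '[[[4,0.2,0.2,1.5,0,0,0],[4,0.2,0.2,2.5,0,0,0],[4,0.2,0.2,2.9,0,0,0],[4,0.2,0.2,3,0,0,0],[4,0.2,0.2,3,0,0,0],[4,0.2,0.2,3,0,0,0],[7.4,0.2,0.2,3,0,0,0],[7.4,0.2,0.2,3,0,0,0],[7.4,0.2,0.2,3,0,0,0],[7.4,0.2,0.2,0,0,0,0],[7.4,0.2,0.2,-6,0,0,0],[7.4,0.2,0.2,-12,0,0,0],[7.4,0.2,0.2,-14,0,0,0],[7.4,0.2,0.2,-14,0,0,0],[7.4,0.2,0.2,-14,0,0,0]]]'; python3 chk.py walnut .106 g;python3 -c "
from h import *
go([.464,-.3075,.2],np.radians(-50))"
```

```text
t: 29.28
eef_pos: [0.5554, 0.2614, 0.2593]
ee_rot: [-3.141, -0.002, -3.028]
force: [-0.7, -0.1, -0.9]
width: 0.0741
gripper_force: 0.0
walnut [278. 185.] 10726.0 (array([0.55410175, 0.26181479]), (178, 105), 6.532588481903076)
walnut [477. 245.] 125.0 (array([0.58073456, 0.47397314]), (42, 13), -16.427955627441406)
walnut [493. 213.] 110.5 (array([0.55200336, 0.47984604]), (18, 14), -11.504928588867188)

walnut [122. 227.] 1402.0 (array([0.5531911 , 0.25892239]), (180, 62), 6.7384934425354)
walnut [  2. 201.] 74.5 (array([0.5797937 , 0.52614539]), (52, 11), 10.459792137145996)
walnut [149. 192.] 63.5 (array([0.61109119, 0.20257372]), (54, 29), 80.24163055419922)

shift cm [ 15.52 -55.47   6.  ] turn [-0.002 -0.001  0.986] q6-> -1.23
shift cm [ 15.52 -55.47   6.  ] turn [ 2.000e-03 -3.000e-03 -2.155e+00] q6-> -4.37
shift cm [ 15.52 -55.47   6.  ] turn [-0.002 -0.001  0.986] q6-> -1.23
```

View pics/g_w.png

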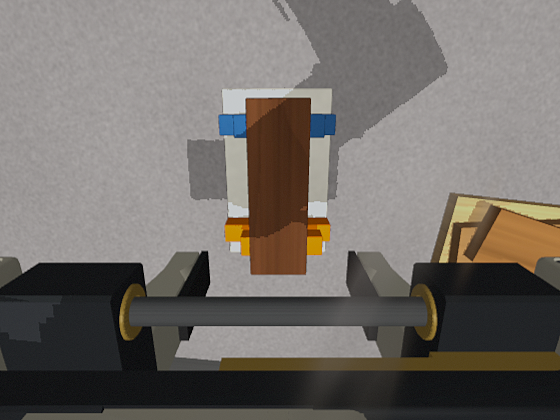

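The walnut board lies squarely on both sticks at (277,185), within about 3 mm of the pine's centre. Next is the weight, keeping the current yaw.

```bash
python3 -c "
from h import *
go([.464,-.3075,.2],np.radians(6.5))"
python3 -m creep '[[[5,1.5,-6,0,0,0,0],[5,3,-12,0,0,0,0],[5,4.5,-18,1,0,0,0],[5,6,-24,2,0,0,0],[5,7.5,-30,3,0,0,0],[5,9,-36,4,0,0,0],[5,11,-42,5,0,0,0],[5,13,-48,6,0,0,0],[5,15,-54,6,0,0,0],[5,15.5,-55.5,6,0,0,0],[5,15.5,-55.5,6,0,0,0],[5,15.5,-55.5,6,0,0,0],[5,15.5,-55.5,6,0,0,0]]]'
python3 - <<'E'
from h import *
p=camera_params('wrist');f=grab_frame('wrist');cv2.imwrite('pics/i.png',f);c=blobs(f,'red1',amin=400)
for x in c[:2]: print(cen(x),cv2.contourArea(x))
# knob: bright grey
H=cv2.cvtColor(f,cv2.COLOR_BGR2HSV);m=cv2.inRange(H,(0,0,185),(180,40,255));m[250:]=0
n,l,s,ce=cv2.connectedComponentsWithStats(m)
for i in range(1,n):
    if s[i][4]>150: print('knob',s[i],ce[i],plane(p,[ce[i]],.074))
E
```

```text
shift cm [ 15.52 -55.47   6.  ] turn [-0.001 -0.002  0.   ] q6-> -2.21
shift cm [ 15.52 -55.47   6.  ] turn [-0.001 -0.002  0.   ] q6-> -2.21
t: 31.0
eef_pos: [0.4652, -0.3064, 0.2004]
ee_rot: [3.141, -0.0, -3.026]
force: [-0.1, 0.5, 0.7]
width: 0.0503
gripper_force: 0.0
[278.02910394 186.21290323] 2325.0
knob [  0 209  19  41 413] [  6.03874092 235.4527845 ] [[ 0.52705845 -0.55570261  0.074     ]]
```

View pics/i.png

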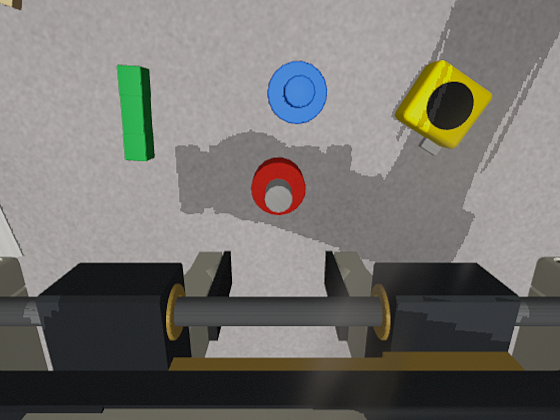

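The red weight sits at (278,186), with its knob's top face centred at about (278,200). The tape measure is at (443,105), well clear.

Run:
```python
from h import *
p=camera_params('wrist');f=cv2.imread('pics/i.png');print('knob',plane(p,[(278.5,200)],.074))
c=blobs(f,'red1',amin=400)[0];print('disc',rect(p,c,.03))
t=cv2.imread('pics/top0.png');pt=camera_params('top')
m=cv2.inRange(cv2.cvtColor(t,cv2.COLOR_BGR2HSV),(0,0,120),(180,80,255));k=np.zeros_like(m);k[250:275,362:388]=255
b,_=cv2.findContours(m&k,cv2.RETR_EXTERNAL,cv2.CHAIN_APPROX_NONE);b=max(b,key=cv2.contourArea)
print(cen(b),cv2.contourArea(b),'tri',tri(pt,[cen(b)],p,[(278.5,200)]).round(4))
go([.4645,-.308,.042],np.radians(6.6))
```

```text
knob [[ 0.46325037 -0.30508448  0.074     ]]
disc (array([ 0.46169385, -0.30621423]), (60, 55), 8.033815383911133)
[375.45333333 261.46888889] 75.0 tri [[ 0.4625 -0.3058  0.0791]]
shift cm [ 0.1  -0.14 15.86] turn [-0.  0.  0.] q6-> -1.22
shift cm [ 0.1  -0.14 15.86] turn [-0.  0.  0.] q6-> -1.22
```

```bash
python3 -m creep '[[[5,0.2,0.1,5,0,0,0],[5,0.2,0.1,10,0,0,0],[5,0.2,0.1,14,0,0,0],[5,0.2,0.1,15.5,0,0,0],[5,0.2,0.1,15.8,0,0,0],[5,0.2,0.1,15.8,0,0,0],[5,0.2,0.1,15.8,0,0,0],[1,0.2,0.1,15.8,0,0,0],[1,0.2,0.1,15.8,0,0,0],[1,0.2,0.1,15.8,0,0,0],[1,0.2,0.1,15.8,0,0,0],[1,0.2,0.1,15.8,0,0,0],[1,0.2,0.1,14,0,0,0],[1,0.2,0.1,10,0,0,0],[1,0.2,0.1,5,0,0,0],[1,0.2,0.1,0,0,0,0],[1,0.2,0.1,-3,0,0,0],[1,0.2,0.1,-3,0,0,0],[1,0.2,0.1,-3,0,0,0]]]' 50; python3 -c "
from h import *
go([.5545,.2612,.23],np.radians(6.6))"
```

```text
t: 33.42
eef_pos: [0.4616, -0.3058, 0.2281]
ee_rot: [3.139, -0.003, -3.028]
force: [0.9, -0.2, -6.6]
width: 0.0253
gripper_force: 50.0
shift cm [-15.64  55.29  -0.1 ] turn [ 0.002 -0.003 -0.002] q6-> -1.23
shift cm [-15.64  55.29  -0.1 ] turn [ 0.002 -0.003 -0.002] q6-> -1.23
```

```bash
python3 -m creep '[[[1,-1,3,0,0,0,0],[1,-2,7,0,0,0,0],[1,-3.5,12,0,0,0,0],[1,-5,17,0,0,0,0],[1,-6.3,22,0,0,0,0],[1,-7.8,27,0,0,0,0],[1,-9.2,32,0,0,0,0],[1,-10.5,37,0,0,0,0],[1,-12,42,0,0,0,0],[1,-13.5,47,0,0,0,0],[1,-14.6,51.5,0,0,0,0],[1,-15.4,54.3,0,0,0,0],[1,-15.6,55.3,0,0,0,0],[1,-15.6,55.3,2,0,0,0],[1,-15.6,55.3,4,0,0,0],[1,-15.6,55.3,4,0,0,0],[1,-15.6,55.3,4,0,0,0],[1,-15.6,55.3,4,0,0,0],[1,-15.6,55.3,4,0,0,0]]]'; python3 -c "
from h import *
go([.5545,.2613,.1485],np.radians(6.6))
cv2.imwrite('pics/j.png',grab_frame('scene'))"
```

```text
t: 35.8
eef_pos: [0.5553, 0.2606, 0.1913]
ee_rot: [3.141, 0.001, -3.028]
force: [1.2, 0.0, -5.5]
width: 0.0254
gripper_force: 50.0
shift cm [0.07 0.07 4.28] turn [ 0.001  0.001 -0.002] q6-> -2.22
shift cm [0.07 0.07 4.28] turn [ 0.001  0.001 -0.002] q6-> -2.22
```

View pics/j.png

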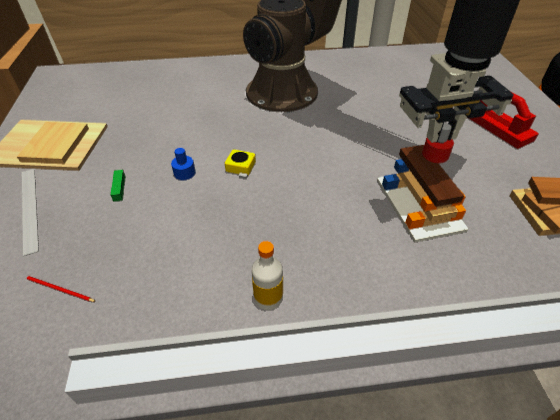

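The scene picture shows the weight (438,148) held over the intact stack, with the glue and tape untouched. I'll lower it slowly.

```bash
python3 -m creep '[[[1,0.1,0.1,2,0,0,0],[1,0.1,0.1,3.3,0,0,0],[1,0.1,0.1,3.9,0,0,0],[1,0.1,0.1,4.1,0,0,0],[1,0.1,0.1,4.2,0,0,0],[1,0.1,0.1,4.2,0,0,0],[1,0.1,0.1,4.2,0,0,0]]]'
```

```text
t: 36.72
eef_pos: [0.5541, 0.2615, 0.149]
ee_rot: [3.141, 0.0, -3.028]
force: [0.6, -0.9, -6.2]
width: 0.025
gripper_force: 50.0
```

```bash
python3 -m creep '[[[1,0,0,0.05,0,0,0],[1,0,0,0.1,0,0,0],[1,0,0,0.1,0,0,0],[1,0,0,0.1,0,0,0]]]'
```

```text
t: 37.22
eef_pos: [0.5542, 0.2616, 0.1488]
ee_rot: [3.141, 0.001, -3.027]
force: [-4.2, -0.7, 4.4]
width: 0.0252
gripper_force: 50.0
```

```bash
python3 -m creep '[[[5,0,0,0.05,0,0,0],[5,0,0,0.05,0,0,0],[5,0,0,0.05,0,0,0],[5,0,0,-1,0,0,0],[5,0,0,-5,0,0,0],[5,0,0,-10,0,0,0],[5,0,-6,-14,0,0,0],[5,0,-12,-14,0,0,0],[5,0,-18,-14,0,0,0],[5,0,-24,-14,0,0,0],[5,0,-24,-14,0,0,0],[5,0,-24,-14,0,0,0]]]'
python3 - <<'E'
from h import *
t=grab_frame('top');s=grab_frame('scene');pt=camera_params('top')
c=blobs(t,'walnut',(95,160,170,290))[0];print(rect(pt,c,.106))
r=blobs(t,'red1',(95,160,170,290))[0];print('red',rect(pt,r,.135))
o=np.hstack([cv2.resize(t[150:290,60:220],None,fx=2.4,fy=2.4),cv2.resize(s[130:270,360:520],None,fx=2.4,fy=2.4)]);cv2.imwrite('pics/k.png',o)
E
```

```text
t: 38.72
eef_pos: [0.5813, 0.0227, 0.2881]
ee_rot: [3.141, 0.001, -3.029]
force: [-0.4, 0.3, 0.2]
width: 0.0498
gripper_force: 0.0
(array([0.55425592, 0.25895953]), (183, 88), -1.9365234375)
red (array([0.55550006, 0.26250751]), (56, 52), -19.22454071044922)
```

View pics/k.png

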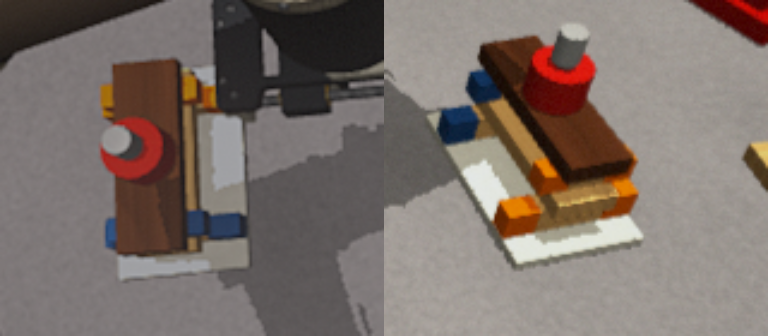

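The composite shows the stack standing free: the weight is upright at the walnut's centre, the sticks are over their bearers, and the gripper is clear.

```bash
python3 -c "
from station import job_done;print(job_done())"
```

```text
the job is handed in; nothing more can be done
None
```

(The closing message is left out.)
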